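# Hang the specimen carrier in the drying stand's sprung saddle

### The arm

A 6-joint arm with a two-finger parallel gripper is mounted at the origin on the work surface. World frame = base frame: x ahead of the robot, y to its left, z up, the work surface at z = 0. Lengths are in m, angles in rad, forces in N, time in s.
With the tool pointing down it reaches from about 0.325 to 0.775 m from the base axis. Payload 5.5 kg.
Tool frame: the origin (TCP) lies midway between the tips of the shut fingers; the grasp point (between the pads) lies 19 mm behind it (env.grasp_offset is the distance from the TCP to the grasp point, in m); z points along the fingers, y is the line along which they close (so a half turn about z gives the same grasp; the last joint's range is limited). The gripper opens to 85 mm and grips with 20 to 120 N. Pads are 22 mm wide; open, the fingers measure 114 mm over their backs; the gripper's body (76 mm by 85 mm) begins 54 mm behind the grasp point. The pads swing forward as they close: fully open they stand 13 mm farther back than shut.
Start: joints at [1.073, 0.091, 1.231, -0, 1.82, -0.057], TCP at [0.256, 0.543, 0.231] pointing down, gripper open.
Joint ranges: [-2.87, 2.87], [-0.86, 2.18], [0.17, 2.46], [-1.51, 4.65], [0.06, 2.69], [-2.65, 2.65]. Speed limits (rad/s): [2.57, 2.57, 3.01, 3.14, 3.14, 3.14].

### API

Orientations are given as a unit quaternion [w, x, y, z].
In Python, from workcell import env gives the robot as it stands. The module is installed in compiled form; this text tells all that it offers.
- The arm moves only by the shell command python3 -m crank 'ROWS' [FORCE]. ROWS is JSON, a list of rows, each an object of numbers: "ax", "ay", "az": the turn, a rotation vector about the tool's x, y, z normalised to -1 to 1, where 1 is 45 degrees; "dx", "dy", "dz": the shift along the tool's x, y, z normalised to -1 to 1, where 1 is 0.75 m; "jaw": the opening, from -1 (shut) to 1 (fully open), so that 0 is half open. In form: [{"ax": .., "ay": .., "az": .., "dx": .., "dy": .., "dz": .., "jaw": ..}, ...]. A call has 1 to 20 rows; each row shifts and turns the commanded pose from where the row before left it, along the tool's axes as they then stand; what a row does not reach is not made up. A row lasts 1/8 s, in which the tool goes at most 62.5 mm and 10.7 degrees, less where a joint would pass 70% of its speed; a pose out of reach is approached as far as the arm can. A call with a number of a shift or a turn outside -1 to 1 is refused whole. A call with a gripper value outside its range is refused whole. The fingers move at their own pace and stop on an object; FORCE is the grip in N (left out, the last holds). Time passes only in rows, so rows that do not move let the fingers close. It gives the time, the measured TCP pose, the force, the opening and the grip force at its end, in the units of the state.
- env.sense(): the state, without advancing time (a new reading comes with each control period).
- env.capture(name): name is "scene" or "top" or "wrist"; returns a dict with "frame" (480x640x3 uint8, blue, green, red), "depth" (480x640 float32, m along the optical axis (not along the pixel's ray), 0 where there is no reading), "vertical_fov" (degrees; the focal length in pixels is half the picture's height over the tangent of half this angle, whatever the lens; pixels are square), "cx", "cy" (the principal point, pixels), "world_from_camera" (4x4, takes a point from camera to world coordinates); the wrist camera has in their place "T_tool_cam" (4x4, takes a point from camera to tool coordinates, whose origin is the TCP and whose axes are the flange's). Camera axes: x right, y up, looking along -z (the intrinsics and any distortion apply to the point x, -y, -z); pixel columns grow to the right and rows downward; lengths in m; the calibration is good to about 2 mm. A picture is of the moment at which its call begins: read the wrist's pose just before it.
- env.job_done(): hands the job in; it is judged then, once.
The state is a dict: "time": time; "joints": joint angles; "qvel": joint speeds; "tau": joint torques, N m; "position": TCP position; "tcp_rot": TCP orientation; "ft_force": force on the tool from outside, world axes, zero at the start; "wrist_torque": the same for the moment, N m; "opening": finger opening in m; "finger_force": force on a finger pad.
Only numpy, scipy, OpenCV 4.12 (cv2) and the standard library are available. Lean on these libraries where they do the work, as an engineer would, in place of code of your own. Each camera call takes 0.05 s, during which the arm holds its last target. There are 200 camera calls.

### The job

Hang the steel specimen carrier by its hook in the notch of the drying stand's bar, so that the sprung saddle in the notch carries it freely above the tray. Lower it in gently until the saddle has taken its weight while you still hold it, never pressing the saddle near its bottom or knocking the stand hard; then let it lean over to where it balances and let go so that it does not swing. Leave the bottle, the spare mount and the dish alone.

Things in the scene. Friction and masses are not known exactly. Their poses are not given: they have to be found in the camera images.
- carrier: Steel specimen carrier, 0.26-0.40 kg, on the bench, z up. Origin: centre of the underside of its dish (76 mm across, 11 high). A puck (30 across, top at z 26) is fixed in it, off centre to -x. A stem at x -48 rises to a beam (z 137-145, to x +32) with the hook under it. Between hook and dish it is open to +x: the bar enters there. Let go upright it swings: it balances leaning (see ridge).
- ridge (a point): The hook's inner ridge, on the carrier at x +10, z 130 mm, running along its y: a roof of two plates, 14 mm wide along y, sloping 45 degrees down to 18 mm below and 18 mm to +x and -x. Hung by it, the carrier balances leaning 0.25 rad about its y axis: its top towards the stem (-x), its dish the other way.
- grip (a point): Where to hold the carrier: 60 mm above the ridge, in its upright grey finger grip, 12 mm thick along y, 24 mm along x, from z 145 to 207 mm of the carrier. Take it from above, fingers closing along y.
- stand: Fixed drying stand, z up. Origin: centre of the underside of its tray (170 x 300 x 14 mm). The bar runs along its y above x 0: an upright plate 8 mm thick, 42 deep. Towards the mast (+y) come: a low part 127 mm long, a 26 mm notch, a shoulder 15 mm higher than the low part. Not measured: low part's top edge 186-202 mm above the bench, notch centre at y -30 to +30 mm; find both by touch or sight.
- mast (a point): Top of the stand's round mast (22 mm across), at y +190 mm, 225 mm high. The bar is clamped to it and its free end points away from it. Hang the carrier with its y axis along the bar.
- saddle (a joint): The saddle: a sprung pin, 8 mm across, lying along the bar in the notch, its top 4 mm below the low part's top edge. Value: how far it is pressed down (m): 0 unloaded; 0.3 N starts it, then 1 mm per 0.4 N, bottom at 18 mm. The free carrier presses it 5 to 9 mm; over 14 mm is too much.
- bottle: Bystander: white plastic bottle, 52 mm in diameter, 120 mm tall, origin at the centre of its underside. Not to be disturbed.
- mount: Bystander: spare black specimen mount, a cylinder 32 mm in diameter, 22 mm tall, origin at the centre of its underside. Not to be disturbed.
- petri: Bystander: shallow white dish, 84 mm in diameter, 18 mm tall, origin at the centre of its underside. Not to be disturbed.
Things that resemble listed ones, but are neither listed nor needed, are in the scene too. There is more than one size of the carrier; the job needs the largest.

How it is judged:
On the way, in this order (a step that is already met when the one before it is completed fails the run):
1. the carrier is picked up off the bench (height (world z) of carrier above 0.03 m and contact force between carrier and the fingers above 0.5 N and value of joint saddle below 0.002 m), for 0.2 s.
2. the saddle is loaded while the carrier is still held (value of joint saddle above 0.003 m and contact force between carrier and the fingers above 0.5 N), for 0.3 s.
At the end, for the whole second after the job is handed in: The carrier hangs at rest with its hook in the notch: the saddle reads between 3 and 13.5 mm, the carrier stands clear above the tray, leaning under 0.4 rad, its y axis within 0.25 rad of the bar, and is let go (value of joint saddle between 0.003 and 0.0135 m and height (world z) of carrier above 0.025 m and horizontal distance between carrier and stand below 0.08 m and angle between carrier's own z axis and vertical below 0.4 rad and angle between the y axis of carrier and the y axis of stand, either way round below 0.25 rad and linear speed of carrier below 0.03 m/s and angular speed of carrier below 0.25 rad/s); the robot touches nothing.
It fails at once if the saddle is pressed more than 14 mm down (overloaded) (value of joint saddle above 0.014 m).
It fails at once if the carrier, let go, swings faster than 1.0 rad/s (value of joint saddle above 0.002 m and contact force between carrier and the fingers below 0.02 N and angular speed of carrier above 1 rad/s).
It fails at once if the carrier is pushed against the stand with more than 20 N (contact force between carrier and stand above 20 N).
It fails at once if a bystander is moved more than 20 mm (distance of any of bottle, mount, petri from where it was at the start of the episode above 0.02 m).
It also fails if it takes over 72 s, if anything falls off the work surface, if the arm or the gripper's body presses on something with over 40 N, if the wrist force passes 120 N, or if a joint passes its speed limit or range.

## Working session

There is one attempt and no reset: what is moved stays moved. The work goes in short steps, Python scripts to look and compute and a shell command to move; the robot and the scene stay as the last step left them, time stands still between calls to the robot, and variables do not carry over. Pictures are saved under pics/ and viewed, at most 10 in all, crops included, and the job is handed in when it is done.

```bash
mkdir -p pics; cat > h.py <<'E'
import numpy as np, cv2
from workcell import env
from scipy.spatial.transform import Rotation as R
def T_tool():
    s=env.sense(); q=s["tcp_rot"]; T=np.eye(4); T[:3,:3]=R.from_quat([q[1],q[2],q[3],q[0]]).as_matrix(); T[:3,3]=s["position"]; return T
def cap(n):
    T=T_tool(); c=env.capture(n)
    c["W"]=np.array(c["world_from_camera"]) if "world_from_camera" in c else T@np.array(c["T_tool_cam"])
    c["f"]=240/np.tan(np.radians(c["vertical_fov"])/2); return c
def cloud(c):
    v,u=np.mgrid[0:480,0:640]; d=c["depth"]
    p=np.stack([(u-c["cx"])/c["f"]*d,-(v-c["cy"])/c["f"]*d,-d],-1)
    return p@c["W"][:3,:3].T+c["W"][:3,3]
E
python3 - <<'E'
from h import *
print(env.sense())
for n in ("scene","top","wrist"):
    c=cap(n); cv2.imwrite(f"pics/{n}0.png",c["frame"]); print(n,{k:v for k,v in c.items() if k not in("frame","depth","world_from_camera")},np.isfinite(c["depth"]).mean(),(c["depth"]>0).mean())
    np.savez(f"{n}0.npz",cl=cloud(c),fr=c["frame"],d=c["depth"])
E
```

```text
{'time': 0.0, 'joints': array([ 1.07330263e+00,  9.18652633e-02,  1.23191866e+00,  6.82336968e-06,
        1.81980849e+00, -5.67125827e-02]), 'qvel': array([-0.00057759,  0.00183909, -0.00011395, -0.00032395, -0.00055222,
        0.00158251]), 'tau': array([ 1.99510509e-06, -4.58750868e+01, -4.18013334e+01, -2.62619433e-04,
        1.19797155e-02,  1.53570716e-05]), 'position': array([0.25585306, 0.54238861, 0.23012854]), 'tcp_rot': array([-2.76718403e-04,  2.18609824e-01,  9.75811839e-01, -9.60830550e-04]), 'ft_force': array([ 0.74423291,  0.09508698, -0.0884481 ]), 'wrist_torque': array([ 0.02174884,  0.02886434, -0.00198201]), 'finger_force': 0.0, 'opening': 0.08562539556649829}
scene {'vertical_fov': 52.48078778264102, 'cx': 323.36858473773765, 'cy': 243.31512363899964, 'W': array([[-0.28025688, -0.75004686,  0.59907077,  1.10837458],
       [ 0.95984319, -0.21081344,  0.18509116,  0.15390692],
       [-0.01253488,  0.62688707,  0.77900929,  0.91578823],
       [ 0.        ,  0.        ,  0.        ,  1.        ]]), 'f': np.float64(486.877621767202)} 1.0 0.9962890625
top {'vertic
[... 447 characters left out ...]
08996865, 'cy': 238.261051553443, 'T_tool_cam': array([[ 5.59859609e-04,  9.50963344e-01,  3.09303097e-01,
         8.03016878e-02],
       [ 9.99999842e-01, -5.46981565e-04, -1.28353397e-04,
         1.57846000e-03],
       [ 4.71237163e-05,  3.09303120e-01, -9.50963500e-01,
        -1.41623623e-01],
       [ 0.00000000e+00,  0.00000000e+00,  0.00000000e+00,
         1.00000000e+00]]), 'W': array([[ 0.42618836, -0.8605487 , -0.2789613 ,  0.18407888],
       [ 0.9046325 ,  0.40477927,  0.13339332,  0.57833036],
       [-0.00187369, -0.30920814,  0.95099254,  0.37184651],
       [ 0.        ,  0.        ,  0.        ,  1.        ]]), 'f': np.float64(391.45049544281375)} 1.0 0.9960221354166666
```

View pics/scene0.png

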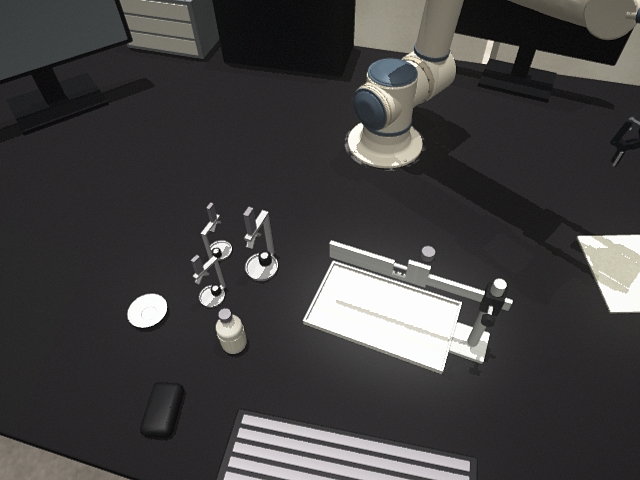

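View pics/top0.png

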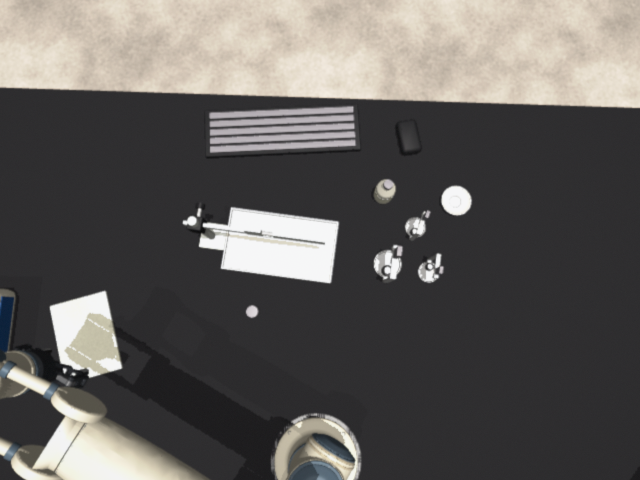

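The scene view shows three carriers: the largest has its dish at scene (262,266) / top (388,265), and the smaller ones are at scene (212,295) and (220,250) / top (416,227) and (430,270). The stand's mast is at top (192,220), with the bar running from there to (325,243). The bottle is at top (385,190), the petri dish at (456,200) and the mount at (252,311). I choose the largest carrier and will check it in a crop.

```bash
python3 - <<'E'
from h import *
a=np.load("top0.npz"); b=np.load("scene0.npz")
t=cv2.resize(a["fr"][205:305,350:480],None,fx=4,fy=4,interpolation=cv2.INTER_CUBIC)
s=cv2.resize(b["fr"][195:315,180:310],None,fx=4,fy=4,interpolation=cv2.INTER_CUBIC)
h=max(t.shape[0],s.shape[0]); im=np.zeros((h,1040,3),np.uint8); im[:t.shape[0],:520]=t; im[:s.shape[0],520:]=s
cv2.imwrite("pics/crop1.png",cv2.resize(im,(800,int(h*800/1040))))
def st(m,cl,n):
    p=cl[m]; print(n,len(p),p.mean(0).round(4) if len(p) else "",[np.percentile(p[:,i],[2,50,98]).round(3).tolist() for i in range(3)] if len(p) else "")
for nm,d,box in (("top",a,[(373,242,404,282),(404,210,432,240),(416,253,445,285),(180,200,345,290),(240,300,265,325),(370,175,400,205),(440,183,475,218)]),("scene",b,[(243,203,280,282),(190,250,226,306),(204,200,234,262),(300,240,520,370)])):
  for x0,y0,x1,y1 in box:
    m=np.zeros((480,640),bool); m[y0:y1,x0:x1]=1
    for lo,hi in ((.008,.05),(.12,.16),(.16,.2),(.2,.25)): st(m&(d["cl"][...,2]>lo)&(d["cl"][...,2]<hi)&(d["d"]>0),d["cl"],(nm,x0,y0,lo))
E
```

```text
('top', 373, 242, 0.008) 209 [ 0.5056 -0.1759  0.0181] [[0.467, 0.501, 0.549], [-0.217, -0.174, -0.146], [0.008, 0.014, 0.033]]
('top', 373, 242, 0.12) 165 [ 0.4956 -0.178   0.1438] [[0.464, 0.494, 0.544], [-0.186, -0.178, -0.17], [0.122, 0.146, 0.153]]
('top', 373, 242, 0.16) 36 [ 0.5209 -0.1783  0.1798] [[0.512, 0.518, 0.535], [-0.187, -0.177, -0.176], [0.162, 0.181, 0.198]]
('top', 373, 242, 0.2) 56 [ 0.5235 -0.182   0.2073] [[0.512, 0.523, 0.536], [-0.188, -0.182, -0.176], [0.201, 0.208, 0.211]]
('top', 404, 210, 0.008) 87 [ 0.6077 -0.2535  0.0175] [[0.582, 0.606, 0.642], [-0.285, -0.25, -0.235], [0.008, 0.017, 0.042]]
('top', 404, 210, 0.12) 46 [ 0.6239 -0.2597  0.1454] [[0.617, 0.623, 0.634], [-0.266, -0.259, -0.255], [0.121, 0.15, 0.158]]
('top', 404, 210, 0.16) 0  
('top', 404, 210, 0.2) 0  
('top', 416, 253, 0.008) 104 [ 0.5051 -0.2932  0.0171] [[0.467, 0.507, 0.532], [-0.312, -0.294, -0.268], [0.008, 0.017, 0.04]]
('top', 416, 253, 0.12) 52 [ 0.4864 -0.2921  0.1433] [[0.478, 0.487, 0.494], [-0.298, -0.291, -0.288], [0.121, 0.149, 0.157]]
('top', 416, 253, 0.16) 1 [ 0.4787 -
[... 2246 characters left out ...]
[0.008, 0.019, 0.047]]
('scene', 204, 200, 0.12) 108 [ 0.4908 -0.2907  0.1408] [[0.48, 0.492, 0.498], [-0.297, -0.29, -0.287], [0.121, 0.142, 0.155]]
('scene', 204, 200, 0.16) 0  
('scene', 204, 200, 0.2) 0  
('scene', 300, 240, 0.008) 2490 [0.5599 0.1918 0.0145] [[0.377, 0.582, 0.655], [-0.037, 0.232, 0.329], [0.008, 0.014, 0.034]]
('scene', 300, 240, 0.12) 312 [0.5667 0.1319 0.154 ] [[0.551, 0.563, 0.598], [-0.001, 0.117, 0.312], [0.126, 0.156, 0.16]]
('scene', 300, 240, 0.16) 2582 [0.5733 0.1752 0.1802] [[0.549, 0.57, 0.631], [0.001, 0.179, 0.327], [0.161, 0.181, 0.199]]
('scene', 300, 240, 0.2) 468 [0.5793 0.2592 0.211 ] [[0.561, 0.581, 0.597], [0.148, 0.295, 0.317], [0.2, 0.208, 0.227]]
```

View pics/crop1.png

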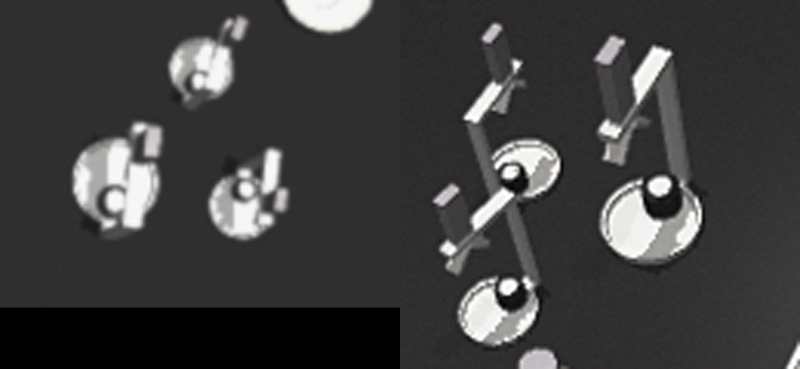

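The crop confirms it: the carrier at scene (262,266) / top (388,265) is the largest, with its grip top at z≈0.207 against 0.158 for the other two. Its beam points about +x and the stem is on the robot side. Next I'll fit its pose and the bar profile.

```bash
python3 - <<'E'
from h import *
for nm,box in (("top",(373,242,404,282)),("scene",(243,203,280,282))):
    d=np.load(nm+"0.npz"); cl=d["cl"]; m=np.zeros((480,640),bool); x0,y0,x1,y1=box; m[y0:y1,x0:x1]=1; m&=d["d"]>0
    def fit(lo,hi,mm=m):
        p=cl[mm&(cl[...,2]>lo)&(cl[...,2]<hi)][:,:2]; r=cv2.minAreaRect((p*1000).astype(np.float32)); return len(p),np.round(r[0],1),np.round(r[1],1),round(r[2],1)
    print(nm,"beam",fit(.141,.152),"gripTop",fit(.203,.214),"dish",fit(.006,.0145))
    m=np.zeros((480,640),bool); m[200:330,180:520]=1; m&=d["d"]>0
    p=cl[m&(cl[...,2]>.166)&(cl[...,2]<.235)&(cl[...,1]<.27)&(cl[...,1]>-.02)]
    # top edge band of bar
    v=cv2.fitLine((p[:,:2]).astype(np.float32),cv2.DIST_HUBER,0,.01,.01).ravel(); print("bar line",v.round(4),"x at y=.1",v[2]+(.1-v[3])*v[0]/v[1])
    for y in np.arange(-.01,.27,.008):
        q=p[abs(p[:,1]-y)<.004]
        if len(q): t=q[q[:,2]>q[:,2].max()-.006]; print(round(y,3),len(q),"zmax",q[:,2].max().round(4),np.percentile(q[:,2],90).round(4),"x",t[:,0].min().round(4),t[:,0].max().round(4))
    tr=cl[m&(cl[...,2]>.008)&(cl[...,2]<.022)&(cl[...,0]>.45)][:,:2]; r=cv2.minAreaRect((tr*1000).astype(np.float32)); print("tray",r)
E
```

```text
top beam (135, array([ 504. , -180.3]), array([14.3, 81.5]), 83.8) gripTop (52, array([ 523.9, -181.9]), array([11.4, 23.7]), 85.3) dish (186, array([ 518.1, -181.8]), array([96.6, 83.2]), 5.5)
bar line [0.1146 0.9934 0.5574 0.1166] x at y=.1 0.55550295
-0.01 6 zmax 0.1955 0.1945 x 0.5426 0.5495
-0.002 15 zmax 0.1969 0.1965 x 0.542 0.55
0.006 15 zmax 0.1988 0.1958 x 0.5438 0.5493
0.014 20 zmax 0.1974 0.1944 x 0.5445 0.5516
0.022 15 zmax 0.1977 0.1959 x 0.5444 0.5515
0.03 16 zmax 0.1984 0.1966 x 0.546 0.5533
0.038 20 zmax 0.1973 0.1964 x 0.5462 0.5535
0.046 16 zmax 0.2001 0.1982 x 0.55 0.5545
0.054 15 zmax 0.1974 0.1954 x 0.5479 0.5553
0.062 20 zmax 0.1978 0.1965 x 0.5499 0.5569
0.07 15 zmax 0.1992 0.1967 x 0.5523 0.5572
0.078 17 zmax 0.1966 0.1959 x 0.5502 0.5574
0.086 19 zmax 0.1968 0.1955 x 0.5521 0.5594
0.094 15 zmax 0.1983 0.196 x 0.5539 0.559
0.102 17 zmax 0.1984 0.1963 x 0.554 0.5614
0.11 16 zmax 0.1971 0.1956 x 0.5541 0.5612
0.118 14 zmax 0.1958 0.1949 x 0.5557 0.5632
0.126 12 zmax 0.1923 0.192 x 0.5562 0.5643
0.134 14 zmax 0.1921 0.1915 x 0.5568 0.5639
0.142 16 zmax 0.2094 0.
[... 1963 characters left out ...]
0.2113 0.2087 x 0.5602 0.5697
0.166 77 zmax 0.212 0.2093 x 0.5611 0.5702
0.174 83 zmax 0.2108 0.2088 x 0.5609 0.5711
0.182 73 zmax 0.2111 0.2092 x 0.5615 0.5722
0.19 42 zmax 0.1887 0.1868 x 0.5637 0.5739
0.198 46 zmax 0.1875 0.1862 x 0.5653 0.5739
0.206 44 zmax 0.1879 0.187 x 0.5655 0.5749
0.214 43 zmax 0.1881 0.1869 x 0.5658 0.5755
0.222 48 zmax 0.1895 0.1868 x 0.5684 0.5775
0.23 44 zmax 0.1873 0.1865 x 0.5675 0.5768
0.238 47 zmax 0.1893 0.1867 x 0.5697 0.578
0.246 45 zmax 0.1877 0.1863 x 0.5684 0.5797
0.254 47 zmax 0.1872 0.1869 x 0.5695 0.5802
0.262 44 zmax 0.1881 0.1863 x 0.5718 0.582
tray ((547.0911254882812, -8.61529541015625), (179.30384826660156, 616.866943359375), 2.501154899597168)
```

Measured: the low bar top is at z≈0.195, the notch spans y≈0.119–0.145 with its centre at about (0.561, 0.132), and the bar yaw is about −6.3°. The carrier's grip is at (0.525, −0.181), yaw about −5.5°, so it needs almost no turn. First I raise the arm and align it.

```bash
cat > goal.py <<'E'
import sys
from h import *
def go(x,y,z):
    T=T_tool(); d=np.linalg.inv(T)@np.array([x,y,z,1]); print("shift mm",(d[:3]*1000).round(1),"norm",(d[:3]/.75).round(4),"rows",np.linalg.norm(d[:3])/.0625)
    print("y-axis yaw deg",np.degrees(np.arctan2(T[1,1],T[0,1])).round(2),"z axis",T[:3,2].round(4),"pos",T[:3,3].round(4))
if len(sys.argv)>3: go(*map(float,sys.argv[1:4]))
E
python3 -m crank '[{"dz":-0.05,"az":-0.215},{"dz":-0.05,"az":-0.215},{"jaw":1}]'; python3 goal.py 0.525 -0.181 0.30
```

```text
shift mm [-552.1 -539.6  -68.8] norm [-0.7361 -0.7194 -0.0917] rows 12.400085582757296
y-axis yaw deg 64.74 z axis [-7.0e-04 -1.4e-03 -1.0e+00] pos [0.2559 0.5424 0.2304]schema error: expected keys ax, ay, az, dx, dy, dz, jaw
```

```bash

python3 -m crank '[{"ax":0,"ay":0,"az":-0.215,"dx":0,"dy":0,"dz":-0.05,"jaw":1},{"ax":0,"ay":0,"az":-0.215,"dx":0,"dy":0,"dz":-0.05,"jaw":1},{"ax":0,"ay":0,"az":0,"dx":0,"dy":0,"dz":0,"jaw":1}]'; python3 goal.py 0.525 -0.181 0.30
```

```text
time: 0.52
position: [0.2563, 0.5433, 0.3103]
tcp_rot: [0.001, 0.051, 0.999, 0.003]
ft_force: [-0.5, 0.3, 0.5]
opening: 0.0854
finger_force: 0.0
shift mm [-341.1 -693.2    7. ] norm [-0.4547 -0.9243  0.0094] rows 12.361273003921811
y-axis yaw deg 84.15 z axis [ 0.0031  0.0057 -1.    ] pos [0.2563 0.5433 0.3103]
```

```bash

python3 -m crank '[{"ax":0,"ay":0,"az":0,"dx":-0.035,"dy":-0.071,"dz":0,"jaw":1},{"ax":0,"ay":0,"az":0,"dx":-0.035,"dy":-0.071,"dz":0,"jaw":1},{"ax":0,"ay":0,"az":0,"dx":-0.035,"dy":-0.071,"dz":0,"jaw":1},{"ax":0,"ay":0,"az":0,"dx":-0.035,"dy":-0.071,"dz":0,"jaw":1},{"ax":0,"ay":0,"az":0,"dx":-0.035,"dy":-0.071,"dz":0,"jaw":1},{"ax":0,"ay":0,"az":0,"dx":-0.035,"dy":-0.071,"dz":0,"jaw":1},{"ax":0,"ay":0,"az":0,"dx":-0.035,"dy":-0.071,"dz":0,"jaw":1},{"ax":0,"ay":0,"az":0,"dx":-0.035,"dy":-0.071,"dz":0,"jaw":1},{"ax":0,"ay":0,"az":0,"dx":-0.035,"dy":-0.071,"dz":0,"jaw":1},{"ax":0,"ay":0,"az":0,"dx":-0.035,"dy":-0.071,"dz":0,"jaw":1},{"ax":0,"ay":0,"az":0,"dx":-0.035,"dy":-0.071,"dz":0,"jaw":1},{"ax":0,"ay":0,"az":0,"dx":-0.035,"dy":-0.071,"dz":0,"jaw":1},{"ax":0,"ay":0,"az":0,"dx":-0.035,"dy":-0.071,"dz":0,"jaw":1},{"ax":0,"ay":0,"az":0,"dx":0,"dy":0,"dz":0,"jaw":1},{"ax":0,"ay":0,"az":0,"dx":0,"dy":0,"dz":0,"jaw":1}]'; python3 goal.py 0.525 -0.181 0.171
python3 - <<'E'
from h import *
c=cap("wrist"); cv2.imwrite("pics/w1.png",c["frame"]); cl=cloud(c); np.savez("w1.npz",cl=cl)
m=(c["depth"]>0)&(abs(cl[...,0]-.525)<.04)&(abs(cl[...,1]+.181)<.04)
p=cl[m&(cl[...,2]>.2)&(cl[...,2]<.213)]; print(len(p),p.mean(0),cv2.minAreaRect((p[:,:2]*1000).astype(np.float32)))
m=(c["depth"]>0)&(abs(cl[...,0]-.5)<.07)&(abs(cl[...,1]+.181)<.04)
p=cl[m&(cl[...,2]>.14)&(cl[...,2]<.15)]; print(len(p),p.mean(0),cv2.minAreaRect((p[:,:2]*1000).astype(np.float32)))
E
```

```text
time: 2.4
position: [0.524, -0.1808, 0.3051]
tcp_rot: [-0.001, 0.052, 0.999, 0.001]
ft_force: [-1.0, -0.5, -0.3]
opening: 0.0852
finger_force: 0.0
shift mm [ -1.3  -0.2 134.1] norm [-0.0017 -0.0003  0.1788] rows 2.145460762093072
y-axis yaw deg 84.03 z axis [-0.0019  0.0012 -1.    ] pos [ 0.524  -0.1808  0.3051]
647 [ 0.52382415 -0.18097259  0.20570041] ((524.4986572265625, -181.06533813476562), (11.219815254211426, 23.567602157592773), 84.0718994140625)
1225 [ 0.48877682 -0.17738464  0.14411706] ((493.3287048339844, -177.8256378173828), (13.914156913757324, 58.23023986816406), 83.558349609375)
```

```bash

python3 -m crank '[{"ax":0,"ay":0,"az":0,"dx":0,"dy":0,"dz":0.06,"jaw":1},{"ax":0,"ay":0,"az":0,"dx":0,"dy":0,"dz":0.06,"jaw":1},{"ax":0,"ay":0,"az":0,"dx":0,"dy":0,"dz":0.03,"jaw":1},{"ax":0,"ay":0,"az":0,"dx":0,"dy":0,"dz":0.028,"jaw":1},{"ax":0,"ay":0,"az":0,"dx":0,"dy":0,"dz":0,"jaw":1},{"ax":0,"ay":0,"az":0,"dx":0,"dy":0,"dz":0,"jaw":-1},{"ax":0,"ay":0,"az":0,"dx":0,"dy":0,"dz":0,"jaw":-1},{"ax":0,"ay":0,"az":0,"dx":0,"dy":0,"dz":0,"jaw":-1},{"ax":0,"ay":0,"az":0,"dx":0,"dy":0,"dz":0,"jaw":-1},{"ax":0,"ay":0,"az":0,"dx":0,"dy":0,"dz":0,"jaw":-1},{"ax":0,"ay":0,"az":0,"dx":0,"dy":0,"dz":0,"jaw":-1}]' 60; python3 goal.py 0.525 -0.181 0.171
```

```text
time: 3.82
position: [0.5245, -0.1812, 0.1732]
tcp_rot: [0.001, 0.052, 0.999, -0.0]
ft_force: [0.9, -0.7, 1.8]
opening: 0.0114
finger_force: 59.1
shift mm [-0.5  0.2  2.2] norm [-0.0006  0.0003  0.0029] rows 0.03584798453800487
y-axis yaw deg 84.09 z axis [ 1.1e-03 -4.0e-04 -1.0e+00] pos [ 0.5245 -0.1812  0.1732]
```

```bash

python3 -m crank '[{"ax":0,"ay":0,"az":0,"dx":0,"dy":0,"dz":-0.02,"jaw":-1},{"ax":0,"ay":0,"az":0,"dx":0,"dy":0,"dz":-0.04,"jaw":-1},{"ax":0,"ay":0,"az":0,"dx":0,"dy":0,"dz":-0.04,"jaw":-1},{"ax":0,"ay":0,"az":0,"dx":0,"dy":0,"dz":-0.04,"jaw":-1},{"ax":0,"ay":0,"az":0,"dx":0,"dy":0,"dz":0,"jaw":-1},{"ax":0,"ay":0,"az":0,"dx":0,"dy":0,"dz":0,"jaw":-1}]'; python3 goal.py 0.561 0.05 0.278
python3 - <<'E'
from h import *
F=[]
for i in range(6):
    c=cap("scene"); F.append(env.sense()["ft_force"])
F=np.array(F); print(F.mean(0),F.std(0))
cl=cloud(c); x,y,z=np.moveaxis(cl,-1,0); m=(c["depth"]>0)&(z>.25)
cv2.imwrite("pics/s2.png",cv2.resize(c["frame"][100:360,180:520],None,fx=2,fy=2))
E
```

```text
time: 4.58
position: [0.524, -0.1809, 0.2763]
tcp_rot: [-0.001, 0.052, 0.999, 0.0]
ft_force: [0.7, 0.8, -4.3]
opening: 0.0112
finger_force: 58.7
shift mm [-13.1 233.5  -1.6] norm [-0.0174  0.3114 -0.0022] rows 3.7422855125643233
y-axis yaw deg 84.09 z axis [-2.1e-03  9.0e-04 -1.0e+00] pos [ 0.524  -0.1809  0.2763]
[ 0.45748638 -0.11122647 -3.65882202] [0.34861148 0.39368788 0.45008403]
```

View pics/s2.png

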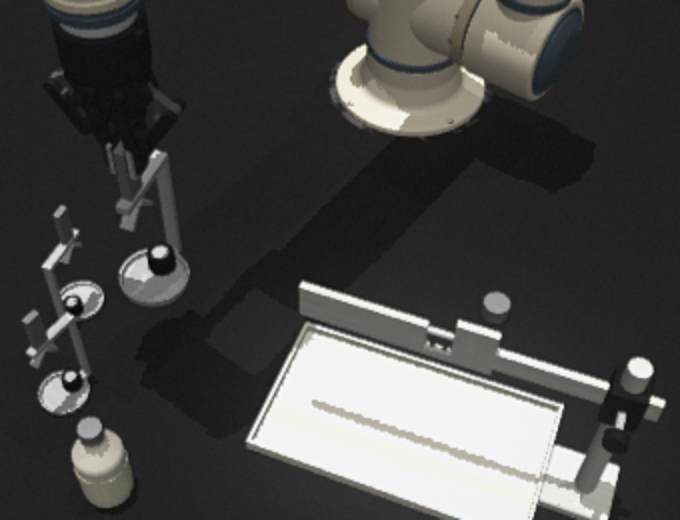

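The crop shows the carrier held upright and clear of the bench, and the neighbours standing. The notch sits at crop (438,342), just before the shoulder. Next I carry it along the bar to above the notch.

```bash

python3 -m crank '[{"ax":0,"ay":0,"az":0,"dx":0,"dy":0.03,"dz":0,"jaw":-1},{"ax":0,"ay":0,"az":0,"dx":-0.001,"dy":0.06,"dz":0,"jaw":-1},{"ax":0,"ay":0,"az":0,"dx":-0.001,"dy":0.07,"dz":0,"jaw":-1},{"ax":0,"ay":0,"az":0,"dx":-0.001,"dy":0.07,"dz":0,"jaw":-1},{"ax":0,"ay":0,"az":0,"dx":-0.001,"dy":0.07,"dz":0,"jaw":-1},{"ax":0,"ay":0,"az":0,"dx":-0.001,"dy":0.07,"dz":0,"jaw":-1},{"ax":0,"ay":0,"az":0,"dx":-0.001,"dy":0.04,"dz":0,"jaw":-1},{"ax":0,"ay":0,"az":0,"dx":0,"dy":0.01,"dz":0,"jaw":-1},{"ax":0,"ay":0,"az":0,"dx":0,"dy":0,"dz":0,"jaw":-1},{"ax":0,"ay":0,"az":0,"dx":0,"dy":0,"dz":0,"jaw":-1},{"ax":0,"ay":0,"az":0,"dx":0,"dy":0,"dz":0,"jaw":-1}]'; python3 goal.py 0.561 0.132 0.278
python3 - <<'E'
from h import *
F=[]
for i in range(4):
    c=cap("scene"); F.append(env.sense()["ft_force"])
F=np.array(F); print(F.mean(0),F.std(0))
cl=cloud(c); np.savez("s3.npz",cl=cl,d=c["depth"]); 
cv2.imwrite("pics/s3.png",cv2.resize(c["frame"][180:320,320:480],None,fx=4,fy=4,interpolation=cv2.INTER_CUBIC))
E
```

```text
time: 6.25
position: [0.5612, 0.1307, 0.278]
tcp_rot: [0.0, 0.052, 0.999, -0.0]
ft_force: [-0.7, 0.1, -3.2]
opening: 0.0115
finger_force: 59.2
shift mm [ 0.3  1.2 -0.1] norm [ 0.0004  0.0017 -0.0001] rows 0.020393614946198426
y-axis yaw deg 84.0 z axis [ 2.e-04 -2.e-04 -1.e+00] pos [0.5612 0.1307 0.278 ]
[-0.08420675 -0.28565005 -3.41580339] [0.31619331 0.55397565 0.10362501]
```

View pics/s3.png

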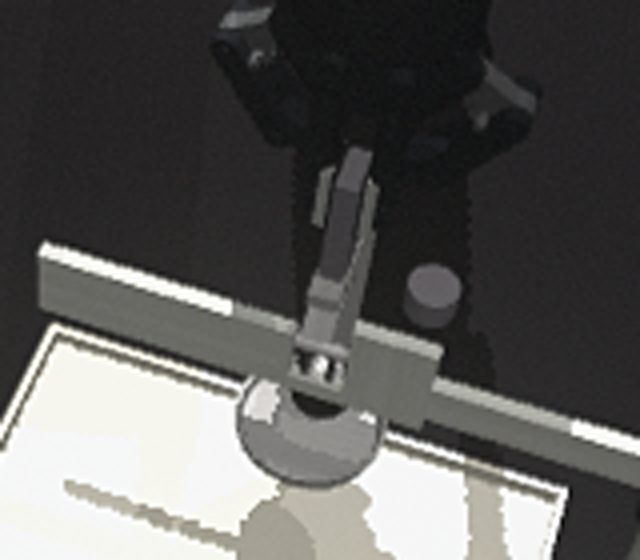

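```bash
python3 - <<'E'
from h import *
th=np.radians(84.0); b=np.array([np.cos(th),np.sin(th)]); n=np.array([b[1],-b[0]])
def pr(cl): return cl[...,:2]@b, cl[...,:2]@n, cl[...,2]
for nm in ("top","scene"):
    d=np.load(nm+"0.npz"); s,x,z=pr(d["cl"]); m=(d["d"]>0)
    k=m&(z>.18)&(z<.22)&(s>.04)&(s<.235)&(abs(x-.545)<.02)
    lo=k&(z>.193)&(z<.2)&(s<.185); hi=k&(z>.203); 
    print(nm,"low end s",s[lo&(s<.19)].max(),np.percentile(s[lo],[98,99]),"shoulder s",np.percentile(s[hi],[0,1,2,50,98,99]),"x mid",np.percentile(x[lo],[2,50,98]),np.percentile(x[hi],[2,50,98]))
    pin=k&(z>.18)&(z<.1925)&(s>.175)&(s<.212)
    for a in np.arange(.176,.212,.002):
        q=k&(abs(s-a)<.001); print(round(a,3),q.sum(),z[q].max().round(4) if q.any() else "",x[q].mean().round(4) if q.any() else "",end=" | ")
    print()
p=T_tool()[:3,3]; print("tcp s,x",p[:2]@b,p[:2]@n)
d=np.load("s3.npz"); s,x,z=pr(d["cl"]); m=(d["d"]>0)&(abs(s-p[:2]@b)<.03)
for lo,hi in ((.212,.222),(.222,.232),(.234,.24),(.24,.252),(.252,.27)):
    q=m&(z>lo)&(z<hi)&(abs(x-p[:2]@n)<.04); print(lo,q.sum(),"s",np.percentile(s[q],[2,50,98]).round(4),"x",np.percentile(x[q],[2,50,98]).round(4))
q=m&(z>.252)&(z<.27)&(abs(x-p[:2]@n)<.04); 
E
```

```text
top low end s 0.17601312030947008 [0.17375938 0.17512348] shoulder s [0.20230872 0.20239524 0.20247427 0.21892646 0.23358575 0.23408274] x mid [0.53940789 0.54360184 0.54764408] [0.53989789 0.54385443 0.54795628]
0.176 4 0.1945 0.5442 | 0.178 3 0.192 0.5432 | 0.18 3 0.1923 0.5431 | 0.182 1 0.1898 0.5428 | 0.184 3 0.1895 0.5422 | 0.186 3 0.1922 0.545 | 0.188 4 0.1906 0.5435 | 0.19 4 0.1916 0.5431 | 0.192 2 0.1921 0.5426 | 0.194 3 0.1912 0.5437 | 0.196 2 0.1926 0.5433 | 0.198 2 0.1936 0.5442 | 0.2 3 0.1925 0.543 | 0.202 8 0.2094 0.5436 | 0.204 4 0.213 0.5428 | 0.206 4 0.2113 0.5412 | 0.208 2 0.2063 0.5433 | 0.21 7 0.212 0.5427 | 
scene low end s 0.17724625284669634 [0.17505451 0.175882  ] shoulder s [0.20377618 0.20378153 0.2040367  0.21889535 0.23404089 0.23451982] x mid [0.54072199 0.54498643 0.54949318] [0.54027763 0.54674711 0.54993985]
0.176 8 0.1952 0.5475 | 0.178 7 0.1936 0.5454 | 0.18 4 0.1894 0.5451 | 0.182 6 0.1921 0.5467 | 0.184 6 0.1906 0.5468 | 0.186 5 0.19 0.5465 | 0.188 7 0.1905 0.5464 | 0.19 4 0.1902 0.5461 | 0.192 4 0.1917 0.5465 | 0.194 4 0.1886 0.5452 | 0.196 5 0.1911 0.5473 | 0.198 6 0.1898 0.5454 | 0.2 5 0.1909 0.5476 | 0.202 4 0.1903 0.5462 | 0.204 12 0.21 0.5471 | 0.206 13 0.2098 0.547 | 0.208 15 0.2089 0.5476 | 0.21 14 0.209 0.547 | 
tcp s,x 0.1892799703427883 0.5443393798758681
0.212 10 s [0.184  0.1905 0.1962] x [0.563  0.565  0.5666]
0.222 57 s [0.1834 0.1914 0.1971] x [0.5318 0.5611 0.5671]
0.234 4 s [0.1906 0.1969 0.197 ] x [0.5446 0.5523 0.5642]
0.24 80 s [0.1838 0.192  0.1973] x [0.5328 0.5622 0.5685]
0.252 55 s [0.1847 0.1914 0.1964] x [0.5428 0.5566 0.5593]
```

The hook's s-range is 0.184–0.197, inside the notch at 0.177–0.203 and centred to within 1 mm. Its across-bar position also matches. I lower to just above contact, at about 0.236.

```bash
cat > ff.py <<'E'
from h import *
F=[];Tq=[]
for i in range(8): env.capture("wrist"); s=env.sense(); F.append(s["ft_force"]); Tq.append(s["wrist_torque"])
print("F",np.mean(F,0).round(2),"+-",(np.std(F,0)/8**.5).round(2),"tq",np.mean(Tq,0).round(3),"pos",np.array(s["position"]).round(4),"t",s["time"],"grip",s["finger_force"])
E
python3 -m crank '[{"ax":0,"ay":0,"az":0,"dx":0,"dy":0,"dz":0.015,"jaw":-1},{"ax":0,"ay":0,"az":0,"dx":0,"dy":0,"dz":0.015,"jaw":-1},{"ax":0,"ay":0,"az":0,"dx":0,"dy":0,"dz":0.01,"jaw":-1},{"ax":0,"ay":0,"az":0,"dx":0,"dy":0,"dz":0.006,"jaw":-1},{"ax":0,"ay":0,"az":0,"dx":0,"dy":0,"dz":0.003,"jaw":-1},{"ax":0,"ay":0,"az":0,"dx":0,"dy":0,"dz":0,"jaw":-1},{"ax":0,"ay":0,"az":0,"dx":0,"dy":0,"dz":0,"jaw":-1}]'; python3 ff.py
python3 -m crank '[{"ax":0,"ay":0,"az":0,"dx":0,"dy":0,"dz":0.002,"jaw":-1},{"ax":0,"ay":0,"az":0,"dx":0,"dy":0,"dz":0.002,"jaw":-1},{"ax":0,"ay":0,"az":0,"dx":0,"dy":0,"dz":0,"jaw":-1},{"ax":0,"ay":0,"az":0,"dx":0,"dy":0,"dz":0,"jaw":-1}]' | tail -4; python3 ff.py
```

```text
time: 7.32
position: [0.5612, 0.1319, 0.2415]
tcp_rot: [0.0, 0.052, 0.999, 0.0]
ft_force: [-0.5, -0.4, -3.6]
opening: 0.0112
finger_force: 59.2
F [ 0.38  0.23 -3.36] +- [0.21 0.16 0.26] tq [-0.015 -0.059 -0.001] pos [0.5611 0.1318 0.2411] t 7.725 grip 59.151681661605835
tcp_rot: [-0.0, 0.052, 0.999, -0.0]
ft_force: [-0.5, -0.9, -3.8]
opening: 0.0107
finger_force: 59.2
F [ 0.17  0.15 -3.58] +- [0.15 0.1  0.19] tq [-0.011 -0.071  0.006] pos [0.5611 0.1318 0.238 ] t 8.625 grip 59.15226459503174
```

```bash

python3 -m crank '[{"ax":0,"ay":0,"az":0,"dx":0,"dy":0,"dz":0.002,"jaw":-1},{"ax":0,"ay":0,"az":0,"dx":0,"dy":0,"dz":0.002,"jaw":-1},{"ax":0,"ay":0,"az":0,"dx":0,"dy":0,"dz":0,"jaw":-1},{"ax":0,"ay":0,"az":0,"dx":0,"dy":0,"dz":0,"jaw":-1}]' | tail -4; python3 ff.py
python3 -m crank '[{"ax":0,"ay":0,"az":0,"dx":0,"dy":0,"dz":0.002,"jaw":-1},{"ax":0,"ay":0,"az":0,"dx":0,"dy":0,"dz":0.002,"jaw":-1},{"ax":0,"ay":0,"az":0,"dx":0,"dy":0,"dz":0,"jaw":-1},{"ax":0,"ay":0,"az":0,"dx":0,"dy":0,"dz":0,"jaw":-1}]' | tail -4; python3 ff.py
```

```text
tcp_rot: [-0.0, 0.051, 0.999, 0.0]
ft_force: [0.1, 0.0, -3.5]
opening: 0.0114
finger_force: 59.2
F [-0.    0.48 -3.55] +- [0.16 0.22 0.18] tq [-0.002 -0.065  0.024] pos [0.5611 0.1318 0.2351] t 9.525 grip 59.153063893318176
tcp_rot: [0.0, 0.051, 0.999, 0.0]
ft_force: [-1.1, 0.6, -2.6]
opening: 0.011
finger_force: 59.2
F [-0.43 -0.04 -2.5 ] +- [0.21 0.27 0.16] tq [0.019 0.074 0.001] pos [0.5611 0.1319 0.2321] t 10.425 grip 59.20677065849304
```

```bash

python3 -m crank '[{"ax":0,"ay":0,"az":0,"dx":0,"dy":0,"dz":0.002,"jaw":-1},{"ax":0,"ay":0,"az":0,"dx":0,"dy":0,"dz":0.002,"jaw":-1},{"ax":0,"ay":0,"az":0,"dx":0,"dy":0,"dz":0,"jaw":-1},{"ax":0,"ay":0,"az":0,"dx":0,"dy":0,"dz":0,"jaw":-1}]' | tail -4; python3 ff.py; python3 ff.py
```

```text
tcp_rot: [0.0, 0.052, 0.999, 0.0]
ft_force: [-0.6, 1.2, -2.0]
opening: 0.0111
finger_force: 59.4
F [-1.24  0.12 -1.42] +- [0.17 0.23 0.16] tq [0.016 0.15  0.004] pos [0.5611 0.1318 0.229 ] t 11.325 grip 59.37248468399048
F [-0.92  0.06 -1.17] +- [0.17 0.15 0.15] tq [0.043 0.166 0.001] pos [0.5611 0.1319 0.229 ] t 11.725 grip 59.37223792076111
```

The load is 2.2 N with a sideways force of −1.1 N, so the pin is bearing on one plate of the roof. I shift the carrier toward −x (tool +x) by small steps to seat it in the ridge.

```bash

python3 -m crank '[{"ax":0,"ay":0,"az":0,"dx":0.0013,"dy":0,"dz":0,"jaw":-1},{"ax":0,"ay":0,"az":0,"dx":0,"dy":0,"dz":0,"jaw":-1},{"ax":0,"ay":0,"az":0,"dx":0,"dy":0,"dz":0,"jaw":-1}]' | tail -4; python3 ff.py
python3 -m crank '[{"ax":0,"ay":0,"az":0,"dx":0.0013,"dy":0,"dz":0,"jaw":-1},{"ax":0,"ay":0,"az":0,"dx":0,"dy":0,"dz":0,"jaw":-1},{"ax":0,"ay":0,"az":0,"dx":0,"dy":0,"dz":0,"jaw":-1}]' | tail -4; python3 ff.py; python3 ff.py
```

```text
tcp_rot: [0.0, 0.052, 0.999, 0.0]
ft_force: [1.5, -0.0, -1.6]
opening: 0.0107
finger_force: 59.5
F [ 2.07  0.1  -1.4 ] +- [0.23 0.13 0.15] tq [-0.035 -0.538 -0.005] pos [0.5604 0.1319 0.2291] t 12.5 grip 59.453696608543396
tcp_rot: [0.001, 0.052, 0.999, 0.0]
ft_force: [5.7, -0.4, -2.2]
opening: 0.0113
finger_force: 59.4
F [ 5.03 -0.24 -1.31] +- [0.17 0.15 0.2 ] tq [-0.07  -1.262 -0.005] pos [0.56   0.1319 0.2293] t 13.275 grip 59.43184554576874
F [ 5.42 -0.28 -1.67] +- [0.14 0.22 0.09] tq [-0.07  -1.273 -0.012] pos [0.56   0.1319 0.2294] t 13.675 grip 59.43101763725281
```

```bash

python3 -m crank '[{"ax":0,"ay":0,"az":0,"dx":-0.0022,"dy":0,"dz":0,"jaw":-1},{"ax":0,"ay":0,"az":0,"dx":0,"dy":0,"dz":0.002,"jaw":-1},{"ax":0,"ay":0,"az":0,"dx":0,"dy":0,"dz":0,"jaw":-1},{"ax":0,"ay":0,"az":0,"dx":0,"dy":0,"dz":0,"jaw":-1}]' | tail -4; python3 ff.py; python3 ff.py
```

```text
tcp_rot: [-0.0, 0.051, 0.999, -0.0]
ft_force: [0.7, 0.2, -0.9]
opening: 0.0111
finger_force: 59.5
F [-0.21 -0.18 -0.97] +- [0.28 0.19 0.09] tq [-0.04  -0.083  0.003] pos [0.5606 0.1319 0.2275] t 14.575 grip 59.52580690383911
F [-0.64 -0.28 -0.69] +- [0.19 0.23 0.15] tq [-0.022  0.094 -0.001] pos [0.5607 0.1319 0.2275] t 14.975 grip 59.52596068382263
```

```bash

python3 -m crank '[{"ax":0,"ay":-0.032,"az":0,"dx":0.0016,"dy":0,"dz":0,"jaw":-1},{"ax":0,"ay":0,"az":0,"dx":0,"dy":0,"dz":0,"jaw":-1},{"ax":0,"ay":-0.032,"az":0,"dx":0.0016,"dy":0,"dz":0,"jaw":-1},{"ax":0,"ay":0,"az":0,"dx":0,"dy":0,"dz":0,"jaw":-1},{"ax":0,"ay":-0.032,"az":0,"dx":0.0016,"dy":0,"dz":0,"jaw":-1},{"ax":0,"ay":0,"az":0,"dx":0,"dy":0,"dz":0,"jaw":-1},{"ax":0,"ay":0,"az":0,"dx":0,"dy":0,"dz":0,"jaw":-1}]' | tail -4; python3 ff.py; python3 ff.py; python3 goal.py 0 0 0 | tail -1
```

```text
tcp_rot: [0.038, 0.051, 0.998, -0.002]
ft_force: [-1.4, -0.2, -0.9]
opening: 0.0116
finger_force: 59.6
F [-1.8   0.29 -1.06] +- [0.2  0.13 0.13] tq [ 0.045  0.399 -0.005] pos [0.5572 0.1323 0.2273] t 16.25 grip 59.63035225868225
F [-1.95  0.09 -1.31] +- [0.14 0.12 0.12] tq [0.042 0.455 0.   ] pos [0.5572 0.1322 0.2274] t 16.65 grip 59.624603390693665
y-axis yaw deg 84.09 z axis [ 0.0748 -0.0078 -0.9972] pos [0.5572 0.1322 0.2274]
```

```bash

python3 -m crank '[{"ax":0,"ay":0,"az":0,"dx":0.0007,"dy":0,"dz":0,"jaw":-1},{"ax":0,"ay":-0.032,"az":0,"dx":0.0018,"dy":0,"dz":0,"jaw":-1},{"ax":0,"ay":0,"az":0,"dx":0,"dy":0,"dz":0,"jaw":-1},{"ax":0,"ay":-0.032,"az":0,"dx":0.0018,"dy":0,"dz":0,"jaw":-1},{"ax":0,"ay":0,"az":0,"dx":0,"dy":0,"dz":0,"jaw":-1},{"ax":0,"ay":-0.032,"az":0,"dx":0.0018,"dy":0,"dz":0,"jaw":-1},{"ax":0,"ay":0,"az":0,"dx":0,"dy":0,"dz":0,"jaw":-1},{"ax":0,"ay":0,"az":0,"dx":0,"dy":0,"dz":0,"jaw":-1}]' | tail -4; python3 ff.py; python3 ff.py; python3 goal.py 0 0 0 | tail -1
```

```text
tcp_rot: [0.076, 0.051, 0.996, -0.004]
ft_force: [3.9, -0.2, -1.0]
opening: 0.0114
finger_force: 59.5
F [ 4.46 -0.44 -0.68] +- [0.15 0.23 0.14] tq [-0.12  -0.854 -0.002] pos [0.5529 0.1326 0.227 ] t 18.05 grip 59.443323612213135
F [ 5.2  -0.57 -0.53] +- [0.11 0.12 0.17] tq [-0.128 -1.022 -0.002] pos [0.5529 0.1327 0.2271] t 18.45 grip 59.42880570888519
y-axis yaw deg 84.09 z axis [ 0.1499 -0.0155 -0.9886] pos [0.5529 0.1327 0.2271]
```

```bash

python3 -m crank '[{"ax":0,"ay":0,"az":0,"dx":-0.002,"dy":0,"dz":0,"jaw":-1},{"ax":0,"ay":-0.032,"az":0,"dx":0.0016,"dy":0,"dz":0,"jaw":-1},{"ax":0,"ay":0,"az":0,"dx":0,"dy":0,"dz":0,"jaw":-1},{"ax":0,"ay":-0.032,"az":0,"dx":0.0016,"dy":0,"dz":0,"jaw":-1},{"ax":0,"ay":0,"az":0,"dx":0,"dy":0,"dz":0,"jaw":-1},{"ax":0,"ay":0,"az":0,"dx":0,"dy":0,"dz":0,"jaw":-1}]' | tail -4; python3 ff.py; python3 ff.py; python3 goal.py 0 0 0 | tail -1
```

```text
tcp_rot: [0.1, 0.051, 0.994, -0.005]
ft_force: [-2.4, -0.3, -1.6]
opening: 0.0111
finger_force: 59.6
F [-3.8  -0.15 -0.97] +- [0.29 0.06 0.18] tq [ 0.016  0.978 -0.024] pos [0.5515 0.1329 0.2265] t 19.6 grip 59.61340248584747
F [-5.1  -0.35 -1.05] +- [0.21 0.1  0.1 ] tq [ 0.018  1.229 -0.019] pos [0.5515 0.1328 0.2266] t 20.0 grip 59.61766719818115
y-axis yaw deg 84.09 z axis [ 0.1978 -0.0205 -0.98  ] pos [0.5515 0.1328 0.2266]
```

```bash

python3 -m crank '[{"ax":0,"ay":0,"az":0,"dx":0.0009,"dy":0,"dz":0,"jaw":-1},{"ax":0,"ay":-0.032,"az":0,"dx":0.0017,"dy":0,"dz":0,"jaw":-1},{"ax":0,"ay":0,"az":0,"dx":0,"dy":0,"dz":0,"jaw":-1},{"ax":0,"ay":-0.032,"az":0,"dx":0.0017,"dy":0,"dz":0,"jaw":-1},{"ax":0,"ay":0,"az":0,"dx":0,"dy":0,"dz":0,"jaw":-1},{"ax":0,"ay":0,"az":0,"dx":0,"dy":0,"dz":0,"jaw":-1},{"ax":0,"ay":0,"az":0,"dx":0,"dy":0,"dz":0,"jaw":-1}]' | tail -4; python3 ff.py; python3 ff.py; python3 goal.py 0 0 0 | tail -1
```

```text
tcp_rot: [0.125, 0.051, 0.991, -0.006]
ft_force: [-0.5, 0.1, -1.3]
opening: 0.0112
finger_force: 59.6
F [-1.09  0.14 -1.47] +- [0.17 0.15 0.12] tq [ 0.011  0.466 -0.034] pos [0.5488 0.1331 0.2262] t 21.275 grip 59.57725703716278
F [-0.81 -0.05 -1.25] +- [0.08 0.13 0.14] tq [ 0.     0.361 -0.024] pos [0.5488 0.1331 0.2262] t 21.675 grip 59.57169055938721
y-axis yaw deg 84.09 z axis [ 0.2476 -0.0256 -0.9685] pos [0.5488 0.1331 0.2262]
```

```bash

python3 -m crank '[{"ax":0,"ay":0,"az":0,"dx":0.0005,"dy":0,"dz":0.0016,"jaw":-1},{"ax":0,"ay":0,"az":0,"dx":0.0005,"dy":0,"dz":0.0016,"jaw":-1},{"ax":0,"ay":0,"az":0,"dx":0,"dy":0,"dz":0,"jaw":-1},{"ax":0,"ay":0,"az":0,"dx":0,"dy":0,"dz":0,"jaw":-1}]' | tail -4; python3 ff.py; python3 ff.py
python3 - <<'E'
from h import *
c=cap("scene"); cl=cloud(c)
cv2.imwrite("pics/s4.png",cv2.resize(c["frame"][180:320,320:480],None,fx=4,fy=4,interpolation=cv2.INTER_CUBIC))
th=np.radians(84.0); b=np.array([np.cos(th),np.sin(th)]); n=np.array([b[1],-b[0]])
s,x,z=cl[...,:2]@b,cl[...,:2]@n,cl[...,2]
# dish rim/plane: points near carrier below bar
m=(c["depth"]>0)&(abs(s-.19)<.045)&(z>.045)&(z<.14)&(x>.535)&(x<.64)
print(m.sum()); p=np.c_[x[m],s[m],z[m]]
lo=p[p[:,2]<.1]; A=np.c_[lo[:,0],lo[:,1],np.ones(len(lo))]
w=np.ones(len(lo))
for _ in range(15): k=np.linalg.lstsq(A*w[:,None],lo[:,2]*w,rcond=None)[0]; r=lo[:,2]-A@k; w=1/(1+(r/.002)**2)
print("dish slope dz/dx,ds",k[:2],"lean rad",np.arctan(k[0]),"n",(abs(r)<.003).sum(),"x range",lo[:,0].min(),lo[:,0].max(),"z",lo[:,2].min(),lo[:,2].max())
E
```

```text
tcp_rot: [0.125, 0.051, 0.991, -0.006]
ft_force: [-0.7, -1.3, 0.1]
opening: 0.0115
finger_force: 59.7
F [ 0.71 -0.37 -0.12] +- [0.16 0.17 0.14] tq [-0.006  0.094 -0.003] pos [0.5487 0.1331 0.2237] t 22.575 grip 59.66247618198395
F [ 0.81  0.1  -0.17] +- [0.14 0.15 0.11] tq [ 0.002  0.018 -0.014] pos [0.5486 0.1331 0.2237] t 22.975 grip 59.63825047016144
876
dish slope dz/dx,ds [ 0.24439336 -0.00273513] lean rad 0.2396949020466607 n 520 x range 0.5350138993484927 0.6014769890845673 z 0.05055265349749716 0.08194255839666353
```

View pics/s4.png

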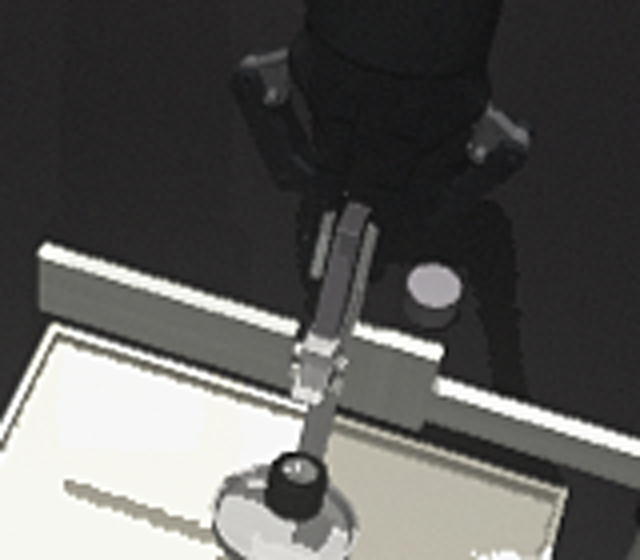

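The view shows the hook in the notch with the dish leaning toward +x (fitted lean 0.24 rad) and hanging free above the tray. The wrist carries only about 0.15 N, so the saddle has the weight. I reduce the grip and open gently.

```bash

python3 -m crank '[{"ax":0,"ay":0,"az":0,"dx":-0.0002,"dy":0,"dz":0,"jaw":-1},{"ax":0,"ay":0,"az":0,"dx":0,"dy":0,"dz":0,"jaw":-1},{"ax":0,"ay":0,"az":0,"dx":0,"dy":0,"dz":0,"jaw":-1}]' 20 | tail -4; python3 ff.py
python3 -m crank '[{"ax":0,"ay":0,"az":0,"dx":0,"dy":0,"dz":0,"jaw":-0.72},{"ax":0,"ay":0,"az":0,"dx":0,"dy":0,"dz":0,"jaw":-0.7},{"ax":0,"ay":0,"az":0,"dx":0,"dy":0,"dz":0,"jaw":-0.68},{"ax":0,"ay":0,"az":0,"dx":0,"dy":0,"dz":0,"jaw":-0.66},{"ax":0,"ay":0,"az":0,"dx":0,"dy":0,"dz":0,"jaw":-0.62},{"ax":0,"ay":0,"az":0,"dx":0,"dy":0,"dz":0,"jaw":-0.55},{"ax":0,"ay":0,"az":0,"dx":0,"dy":0,"dz":0,"jaw":-0.4},{"ax":0,"ay":0,"az":0,"dx":0,"dy":0,"dz":0,"jaw":-0.2},{"ax":0,"ay":0,"az":0,"dx":0,"dy":0,"dz":0,"jaw":0},{"ax":0,"ay":0,"az":0,"dx":0,"dy":0,"dz":0,"jaw":0}]'
python3 - <<'E'
from h import *
c=cap("scene"); cv2.imwrite("pics/s5.png",cv2.resize(c["frame"][180:320,320:480],None,fx=4,fy=4,interpolation=cv2.INTER_CUBIC))
E
```

```text
tcp_rot: [0.125, 0.051, 0.991, -0.006]
ft_force: [0.7, -0.1, 0.1]
opening: 0.0111
finger_force: 59.7
F [ 0.07 -0.11 -0.17] +- [0.18 0.12 0.1 ] tq [-0.005  0.058  0.01 ] pos [0.5487 0.1331 0.2236] t 23.8 grip 59.651861786842346
time: 25.05
position: [0.5487, 0.1331, 0.2236]
tcp_rot: [0.125, 0.051, 0.991, -0.006]
ft_force: [-0.1, -0.4, -0.4]
opening: 0.0427
finger_force: 0.0
```

View pics/s5.png

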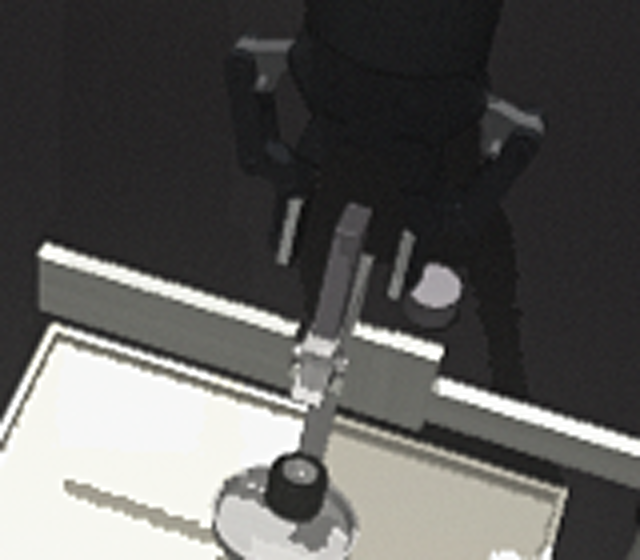

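The fingers are open and clear on both sides of the grip, and the carrier hangs unchanged. I retract along the tool axis.

```bash

python3 -m crank '[{"ax":0,"ay":0,"az":0,"dx":0,"dy":0,"dz":-0.01,"jaw":0},{"ax":0,"ay":0,"az":0,"dx":0,"dy":0,"dz":-0.02,"jaw":0},{"ax":0,"ay":0,"az":0,"dx":0,"dy":0,"dz":-0.04,"jaw":0},{"ax":0,"ay":0,"az":0,"dx":0,"dy":0,"dz":-0.05,"jaw":0},{"ax":0,"ay":0,"az":0,"dx":0,"dy":0,"dz":-0.03,"jaw":0},{"ax":0,"ay":0,"az":0,"dx":0,"dy":0,"dz":0,"jaw":0},{"ax":0,"ay":0,"az":0,"dx":0,"dy":0,"dz":0,"jaw":0},{"ax":0,"ay":0,"az":0,"dx":0,"dy":0,"dz":0,"jaw":0},{"ax":0,"ay":0,"az":0,"dx":0,"dy":0,"dz":0,"jaw":0},{"ax":0,"ay":0,"az":0,"dx":0,"dy":0,"dz":0,"jaw":0},{"ax":0,"ay":0,"az":0,"dx":0,"dy":0,"dz":0,"jaw":0},{"ax":0,"ay":0,"az":0,"dx":0,"dy":0,"dz":0,"jaw":0}]'
python3 - <<'E'
from h import *
a=cap("scene"); env.capture("top");env.capture("top");env.capture("top"); b=cap("scene")
cv2.imwrite("pics/s6.png",cv2.resize(b["frame"][180:320,320:480],None,fx=4,fy=4,interpolation=cv2.INTER_CUBIC))
d=cv2.absdiff(a["frame"],b["frame"])[180:320,320:480].max(-1); print((d>40).sum())
E
```

```text
time: 26.6
position: [0.5209, 0.136, 0.3326]
tcp_rot: [0.125, 0.051, 0.991, -0.006]
ft_force: [-0.4, -0.3, -0.2]
opening: 0.0428
finger_force: 0.0
1
```

View pics/s6.png

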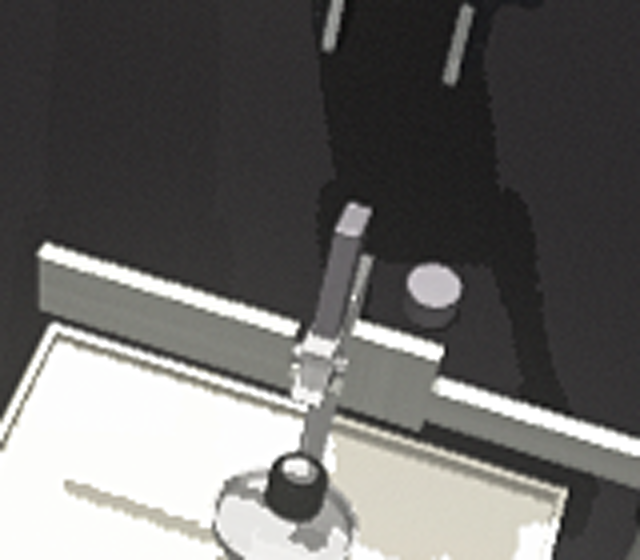

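The carrier hangs still in the notch and the gripper is well clear, so I hand the job in.

```bash
python3 -c "
from workcell import env
print(env.job_done())"
```

```text
the job is handed in; nothing more can be done
None
```

The largest carrier hangs by its hook in the notch, leaning about 0.24 rad and still, with the gripper clear; I handed the job in at about 27 s of the 72 s, and no verdict came back.

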